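Push the loaded board carrier out over the end of the riser

ROBOT

A 7-joint arm with a two-finger parallel gripper is mounted at the origin on the work surface. World frame = base frame: x ahead of the robot, y to its left, z up, the work surface at z = 0. Lengths are in mm, angles in rad, forces in N, time in s.
With the tool pointing down it reaches from about 400 to 875 mm from the base axis. Payload 4.4 kg.
Tool frame: the origin (TCP) lies midway between the tips of the shut fingers; the grasp point (between the pads) lies 19 mm behind it (ctrl.pinch_z is the distance from the TCP to the grasp point, in mm); z points along the fingers, y is the line along which they close (so a half turn about z gives the same grasp; the last joint's range is limited). The gripper opens to 85 mm and grips with 20 to 120 N. Pads are 22 mm wide; open, the fingers measure 114 mm over their backs; the gripper's body (76 mm by 85 mm) begins 54 mm behind the grasp point. The pads swing forward as they close: fully open they stand 13 mm farther back than shut.
Start: joints at [-1.224, 0.628, 0.038, 1.517, -0.027, 0.996, -0.02], TCP at [260.743, 595.425, 231.313] pointing down, gripper open.
Joint ranges: [-3.06, 3.06], [-0.37, 2.12], [-1.25, 1.32], [0.18, 2.47], [-1.1, 4.24], [0.23, 1.98], [-2.94, 2.94]. Speed limits (rad/s): [2.57, 2.57, 3.14, 3.14, 3.14, 3.14, 3.14].

INTERFACE

Orientations are given as [roll, pitch, yaw] about the fixed x, y, z axes, in that order (R = Rz(yaw) Ry(pitch) Rx(roll)).
In Python, from cell import read_state, cams, order, ctrl gives the robot as it stands.
- The arm moves only by the tool move_arm, never from a script. Its argument "targets" is text: rows parted by semicolons, each of 7 numbers parted by spaces: the gripper's target within -1 to 1 (fully open at 1, half-way at 0, shut at -1), then the shift along the tool's x, y, z in cm, then the turn, a rotation vector about the tool's x, y, z in degrees. A call has 1 to 5 rows; each row shifts and turns the commanded pose from where the row before left it, along the tool's axes as they then stand; what a row does not reach is not made up. A row lasts 1/12 s, in which the tool goes at most 41.7 mm and 7.16 degrees, less where a joint would pass 70% of its speed; a pose out of reach is approached as far as the arm can. A call with a gripper value outside its range is refused whole. The fingers move at their own pace and stop on an object; the grip force is fixed at half the most. Time passes only in rows, so rows that do not move let the fingers close. It gives the time, the measured TCP pose, the force, the opening and the grip force at its end, in the units of the state.
- read_state(): the state, without advancing time (a new reading comes with each control period).
- cams.get_image(name): name is "side" or "top"; returns a dict with "color" (400x640x3 uint8, red, green, blue), "fovy" (degrees; the focal length in pixels is half the picture's height over the tangent of half this angle, whatever the lens; pixels are square), "cx", "cy" (the principal point, pixels), "rvec" (rotation vector, rad) and "tvec" (3), from world to camera coordinates, as OpenCV has them. Camera axes: x right, y down, z forward; pixel columns grow to the right and rows downward; lengths in mm; the calibration is good to about 2 mm. A picture is of the moment at which its call begins. There is no depth.
- order.finish_job(): hands the job in; it is judged then, once.
The state is a dict: "clock": time; "qpos": joint angles; "qd": joint speeds; "tau": joint torques, N m; "eef_pos": TCP position; "tool_rot": TCP orientation; "force": force on the tool from outside, world axes, zero at the start; "torque": the same for the moment, N m; "width": finger opening in mm; "gripper_force": force on a finger pad.
Only numpy, scipy, OpenCV 4.12 (cv2) and the standard library are available. Lean on these libraries where they do the work, as an engineer would, in place of code of your own. Each camera call takes 0.05 s, during which the arm holds its last target. There are 200 camera calls.

TASK

Two thin board carriers lie on the low steel riser, one towards each end. Without picking it up, push the carrier that holds the circuit board along the riser with the fingertips until it sticks out about 30 mm past the end of the riser nearest to it, so that the next person can take it by its edge, and leave it lying flat, with its long side flush against the riser's back lip. Leave the empty carrier and everything else where they are.

Things in the scene. Friction and masses are not known exactly. Their poses are not given: they have to be found in the camera images.
- riser: low riser of white sheet steel, fixed to the bench, 500 mm long (its y), 160 mm deep (its x), drawers under it. Its flat top, the ledge, is 80 mm above the bench; both short ends (y = +-250 mm) are open. Along the back (+x, away from the robot) a lip stands 12 mm above the ledge, inner face at x = +76 mm; the front edge (x = -80 mm) is open. Origin: centre of its footprint, at bench height; z up.
- loaded_carrier: thin loose plate of dark synthetic stone, flat on the ledge, 130 mm long (its y, roughly along the riser) x 90 (x) x 6 mm, with a circuit board with bright metal shields in its pocket; flat clamps and shields stand about 1 mm proud. 0.1 to 0.25 kg, slides easily. Starts slightly askew, wholly on the ledge, short of the lip, in either half. Origin: centre of its underside; z up.
- empty_carrier: the same kind of plate, 130 x 90 x 6 mm, but with an empty pocket, lying on the other half of the ledge; at least 90 mm of free ledge lies between the two. Leave it alone. Origin: centre of its underside.
- solvent_bottle: white plastic bottle with a black cap, 54 mm across and 130 mm high, standing loose on the bench off one end of the riser, at least 70 mm clear of that end. Leave it alone. Origin: centre of its underside.
- flux_jar: low amber glass jar with a black lid, 50 mm across and 40 mm high, standing loose on the bench off the other end of the riser. Leave it alone. Origin: centre of its underside.
- tweezers: steel tweezers 130 mm long, 16 mm wide, 6 mm thick, lying loose on the bench between the robot and the riser. Leave them alone. Origin: about their middle, on the bench.
Things that resemble listed ones, but are neither listed nor needed, are in the scene too. What is shaped like the loaded_carrier but turquoise or yellow is not meant.

How it is judged (in metres and radians):
At the end, for the whole second after the job is handed in: The carrier with the board lies still and flat on the ledge, its outer end 18 to 45 mm past the nearest end of the riser, its back long side within 5 mm of the lip and parallel to it within 0.06 rad; nothing else was disturbed ((y of loaded_carrier in the frame of riser between 0.203 and 0.23 m or y of loaded_carrier in the frame of riser between -0.23 and -0.203 m) and x of loaded_carrier in the frame of riser above 0.026 m and angle between the y axis of loaded_carrier and the y axis of riser, either way round below 0.06 rad and angle between loaded_carrier's own z axis and vertical below 0.03 rad and z of loaded_carrier in the frame of riser between 0.077 and 0.083 m and linear speed of loaded_carrier below 0.01 m/s); the robot touches nothing.
It fails at once if the loaded carrier is lifted, carried or tipped (z of loaded_carrier in the frame of riser above 0.088 m or angle between loaded_carrier's own z axis and vertical above 0.15 rad).
It fails at once if the loaded carrier falls off the ledge (z of loaded_carrier in the frame of riser below 0.07 m).
It fails at once if the empty carrier is moved (distance of empty_carrier from where it was at the start of the episode above 0.01 m).
It fails at once if the bottle, the jar or the tweezers are moved or knocked over (distance of any of solvent_bottle, flux_jar, tweezers from where it was at the start of the episode above 0.015 m or angle between any of solvent_bottle, flux_jar's own z axis and vertical above 0.3 rad).
It also fails if it takes over 59 s, if anything falls off the work surface, if the arm or the gripper's body presses on something with over 40 N, if the wrist force passes 120 N, or if a joint passes its speed limit or range.

## Working session

There is one attempt and no reset: what is moved stays moved. The work goes in short steps, Python scripts to look and compute and a tool call to move; the robot and the scene stay as the last step left them, time stands still between calls to the robot, and variables do not carry over. Pictures are saved under pics/ and viewed, at most 10 in all, crops included, and the job is handed in when it is done.

Besides the shell and the picture viewer there is one more tool, called as name(argument=value, ...), one argument or row to a line, values as JSON. move_arm: Moves the arm, as the interface text tells. Its arguments: {"type":"object","properties":{"targets":{"type":"string"}},"required":["targets"]}

```bash
mkdir -p pics; cat > h.py <<'E'
import numpy as np, cv2
from cell import read_state, cams, order, ctrl
def shot(n,f):
    d=cams.get_image(n); cv2.imwrite('pics/'+f,d['color'][:,:,::-1]); return d
def cam(d):
    f=d['color'].shape[0]/2/np.tan(np.radians(d['fovy'])/2)
    K=np.array([[f,0,d['cx']],[0,f,d['cy']],[0,0,1.]]); R=cv2.Rodrigues(np.array(d['rvec'],float))[0]
    return K,R,np.array(d['tvec'],float).ravel()
def px2w(d,pts,z):
    K,R,t=cam(d); c=-R.T@t; out=[]
    for u,v in pts:
        r=R.T@np.linalg.inv(K)@[u,v,1]; out.append(c+r*(z-c[2])/r[2])
    return np.array(out)
E
python3 - <<'E'
from h import *
for n in('top','side'):
    d=shot(n,n+'1.png'); print(n,{k:v for k,v in d.items() if k!='color'})
s=read_state();print(s)
E
```

```text
top {'fovy': 56.93802452317972, 'cx': 324.48336240859305, 'cy': 202.43155378316604, 'rvec': array([ 2.22974591, -2.16642824,  0.02927098]), 'tvec': array([ 31.95636343, 534.62304453, 955.13378712])}
side {'fovy': 55.55431962747489, 'cx': 316.9608977248089, 'cy': 201.81070205581173, 'rvec': array([ 2.26240026, -0.80016354,  0.32838322]), 'tvec': array([-417.3709264 ,  313.26249582,  846.32835898])}
{'clock': 0.1, 'qpos': array([-1.22382132,  0.62925111,  0.03846159,  1.5182647 , -0.02700282,
        0.99632946, -0.01999666]), 'qd': array([-3.65968697e-05, -2.11182699e-03,  1.96092154e-03, -2.67974002e-03,
       -4.46274607e-04, -1.90610158e-03, -5.31043240e-04]), 'tau': array([ 2.77928651e-03, -5.64538157e+01,  1.23029765e+00, -1.93974227e+01,
        1.12881640e-02,  5.44244918e-03,  5.56645503e-06]), 'eef_pos': array([260.50169385, 594.89517434, 230.48406373]), 'tool_rot': array([-3.13985863e+00,  2.51043535e-05,  2.72880593e+00]), 'force': array([ 0.2207855 , -0.49526422, -0.36173409]), 'torque': array([ 0.00644334, -0.04605509, -0.04682947]), 'gripper_force': 0.0, 'width': 85.02675526583505}
```

View pics/top1.png

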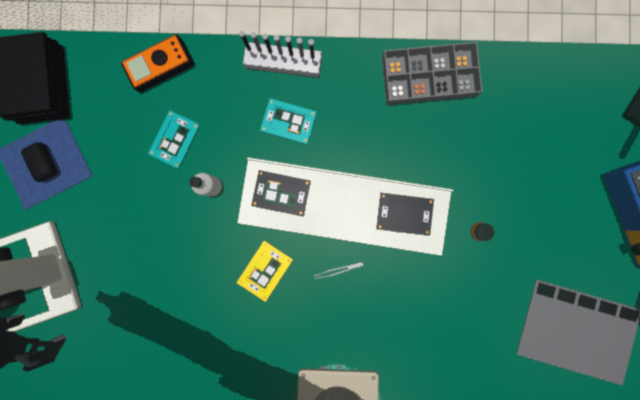

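View pics/side1.png

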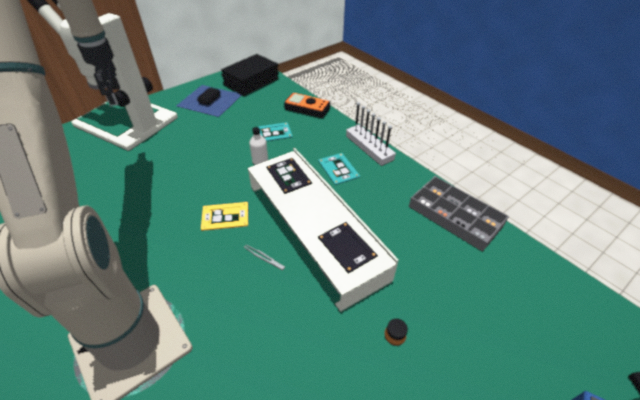

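Candidates: dark plate with shields (281,194) is the loaded carrier. Not meant: the dark empty one (405,214), turquoise (174,139) and (289,120), yellow (265,271). The bottle is at (205,185), the jar at (482,232), the tweezers at (339,271). Next, a close crop to check.

```bash
python3 - <<'E'
from h import *
im=cv2.imread('pics/top1.png')[145:265,180:340]
cv2.imwrite('pics/crop1.png',cv2.resize(im,None,fx=5,fy=5,interpolation=cv2.INTER_CUBIC))
E
```

```text
(no output)
```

View pics/crop1.png

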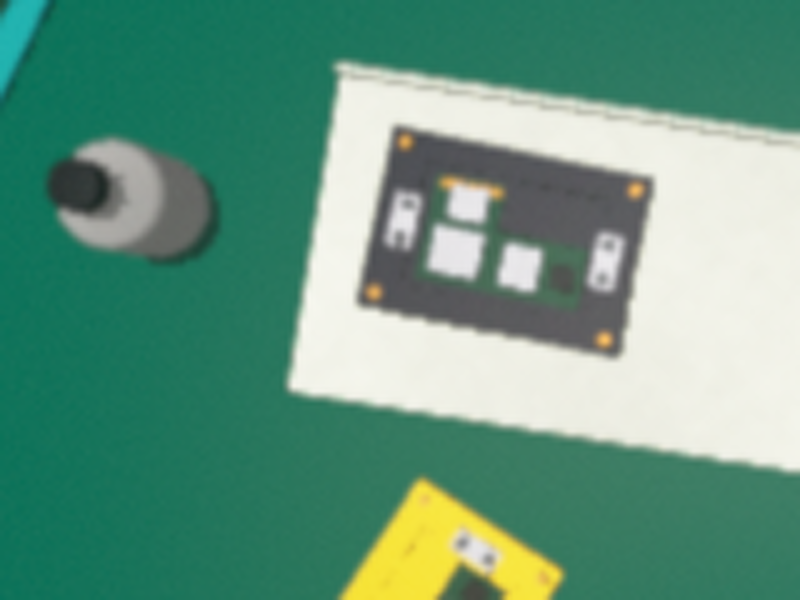

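The crop shows the loaded carrier, with board and shields, at crop corners (397,127), (653,180), (619,356), (359,303). Its left end is short of the riser's left edge, which runs from (338,66) to (288,390).

```bash
cat >> h.py <<'E'
def corners(mask,n=4):
    c=max(cv2.findContours(mask.astype(np.uint8),cv2.RETR_EXTERNAL,cv2.CHAIN_APPROX_NONE)[0],key=cv2.contourArea)
    return cv2.boxPoints(cv2.minAreaRect(c)),c
def carrier(d,R0,th,box=None):
    """dark plate nearest loaded side: centre and yaw in riser frame"""
    im=d['color'].astype(int); m=(im.max(2)<125)&(im.max(2)-im.min(2)<22)
    b=np.zeros_like(m); x0,x1,y0,y1=box; b[y0:y1,x0:x1]=1
    m=cv2.morphologyEx((m&b).astype(np.uint8),cv2.MORPH_OPEN,np.ones((3,3)))
    P,_=corners(m); W=px2w(d,P,86)[:,:2]-R0
    c,s=np.cos(th),np.sin(th); L=W@np.array([[c,-s],[s,c]])
    return L
E
python3 - <<'E'
from h import *
d=shot('top','top2.png'); K,R,t=cam(d); print('cam',-R.T@t)
im=d['color'].astype(int); hsv=cv2.cvtColor(d['color'],cv2.COLOR_RGB2HSV)
m=((im.min(2)>150)).astype(np.uint8); m[:145]=0;m[:,:230]=0;m[270:]=0
_,c=corners(m); hull=cv2.convexHull(c)
p=cv2.approxPolyDP(hull,4,True)[:,0]; print(p.tolist())
print('z80',px2w(d,p,80).round(1).tolist()); print('z92',px2w(d,p,92).round(1).tolist())
crop=np.array([(397,127),(653,180),(619,356),(359,303)])/5-.4+[180,145]
print('carrier',px2w(d,crop,86).round(1).tolist())
print('bottle foot,jar,tweezer', px2w(d,[(213,187),(482,232)],0).round(0).tolist(),px2w(d,[(315,277),(363,264)],3).round(0).tolist())
print('bottle top',px2w(d,[(195.5,181.5)],130).round(0).tolist())
E
```

```text
cam [498.5557042   37.46239955 974.2496285 ]
[[247, 158], [451, 189], [441, 254], [239, 223]]
z80 [[634.0, 238.9, 80.0], [572.3, -258.7, 80.0], [414.8, -237.3, 80.0], [475.1, 252.5, 80.0]]
z92 [[632.2, 236.2, 92.0], [571.3, -254.8, 92.0], [415.9, -233.6, 92.0], [475.4, 249.6, 92.0]]
carrier [[604.7, 207.4, 86.0], [582.5, 82.6, 86.0], [497.1, 96.4, 86.0], [519.0, 222.7, 86.0]]
bottle foot,jar,tweezer [[566.0, 344.0, 0.0], [468.0, -368.0, 0.0]] [[338.0, 67.0, 3.0], [375.0, -58.0, 3.0]]
bottle top [[569.0, 344.0, 130.0]]
```

move_arm(
  targets="-1 0 0 0 0 0 -5.6; -1 0 0 0 0 0 -5.5; -1 0 0 0 0 0 -5.5; -1 -2 -3 0 0 0 0; -1 -2 -3 0 0 0 0",
)

```text
clock: 0.57
eef_pos: [291.4, 531.7, 230.5]
tool_rot: [3.141, -0.001, 3.023]
force: [2.6, -1.3, -0.8]
width: 25.6
gripper_force: 0.0
```

move_arm(
  targets="-1 -2.2 -3.2 0 0 0 0; -1 -2.2 -3.2 0 0 0 0; -1 -2.2 -3.2 0 0 0 0; -1 -2.2 -3.2 0 0 0 0; -1 -2.2 -3.2 0 0 0 0",
)

```text
clock: 0.98
eef_pos: [383.0, 356.8, 231.2]
tool_rot: [-3.141, -0.0, 3.019]
force: [0.7, -0.2, 1.0]
width: -0.0
gripper_force: 0.0
```

move_arm(
  targets="-1 -2.2 -3.2 0 0 0 0; -1 -2.2 -3.2 0 0 0 0; -1 -2.2 -3.2 0 0 0 0; -1 -2.2 -3.2 0 0 0 0; -1 -2.2 -3.2 0 0 0 0",
)

```text
clock: 1.4
eef_pos: [472.6, 184.5, 231.3]
tool_rot: [3.142, -0.0, 3.019]
force: [0.2, 1.5, -0.1]
width: 0.2
gripper_force: 0.0
```

```bash
cat >> h.py <<'E'
R0=np.array([523.5,-1.]); TH=-0.123
def tool():
    s=read_state(); c,n=np.cos(TH),np.sin(TH); p=s['eef_pos']
    print('clock',s['clock'],'riser-frame TCP',(np.array([[c,n],[-n,c]])@(p[:2]-R0)).round(1),'z',round(p[2],1),'rot',s['tool_rot'].round(3),'F',s['force'].round(1),'w',round(s['width'],1))
E
python3 -c "
from h import *
tool()"
```

```text
clock 1.4 riser-frame TCP [-73.3 177.9] z 231.3 rot [ 3.142 -0.     3.019] F [ 0.2  1.5 -0.1] w 0.2
```

move_arm(
  targets="-1 -2 -2.5 0 0 0 0; -1 -2 -2.5 0 0 0 0; -1 -2 -2.5 0 0 0 0; -1 0 -1 0 0 0 0; -1 0 0 0 0 0 0",
)

```text
clock: 1.82
eef_pos: [521.5, 90.6, 230.9]
tool_rot: [-3.139, -0.001, 3.012]
force: [-1.0, -0.2, 0.9]
width: -0.3
gripper_force: 0.0
```

```bash
python3 -c "
from h import *
tool()"
```

```text
clock 1.8167 riser-frame TCP [-13.2  90.7] z 230.9 rot [-3.139e+00 -1.000e-03  3.012e+00] F [-1.  -0.2  0.9] w -0.3
```

move_arm(
  targets="-1 -1 -1.8 0 0 0 0; -1 -1 -1.8 2 0 0 0; -1 0 0 3.5 0 0 0; -1 0 0 3.5 0 0 0; -1 0 0 2 0 0 0",
)

```text
clock: 2.23
eef_pos: [534.3, 58.0, 118.4]
tool_rot: [3.141, -0.004, 3.02]
force: [-0.2, 0.2, -0.5]
width: 0.2
gripper_force: 0.0
```

move_arm(
  targets="-1 0 0 1 0 0 0; -1 0 0 0.5 0 0 0; -1 0 0 0 0 0 0; -1 0 0 0 0 0 0",
)

```text
clock: 2.57
eef_pos: [537.3, 57.3, 107.3]
tool_rot: [3.141, 0.002, 3.019]
force: [-0.1, 0.2, -0.3]
width: 0.1
gripper_force: 0.0
```

```bash
python3 -c "
from h import *
tool()"
```

```text
clock 2.5667 riser-frame TCP [ 6.6 59.6] z 107.3 rot [3.141e+00 2.000e-03 3.019e+00] F [-0.1  0.2 -0.3] w 0.1
```

move_arm(
  targets="-1 0 -0.4 1 0 0 0; -1 0 0 0.9 0 0 0; -1 0 0 0.5 0 0 0; -1 0 0 0 0 0 0; -1 0 0 0 0 0 0",
)

```text
clock: 2.98
eef_pos: [535.9, 52.4, 82.0]
tool_rot: [-3.141, -0.001, 3.018]
force: [-0.1, -0.1, -0.1]
width: -0.0
gripper_force: 0.0
```

```bash
python3 -c "
from h import *
tool();d=shot('side','s2.png')
K,R,t=cam(d)
im=d['color'][130:290,230:410,::-1]; cv2.imwrite('pics/s2c.png',cv2.resize(im,None,fx=3.5,fy=3.5,interpolation=cv2.INTER_CUBIC))"
```

```text
clock 2.9833 riser-frame TCP [ 5.7 54.5] z 82.0 rot [-3.141e+00 -1.000e-03  3.018e+00] F [-0.1 -0.1 -0.1] w -0.0
```

View pics/s2c.png

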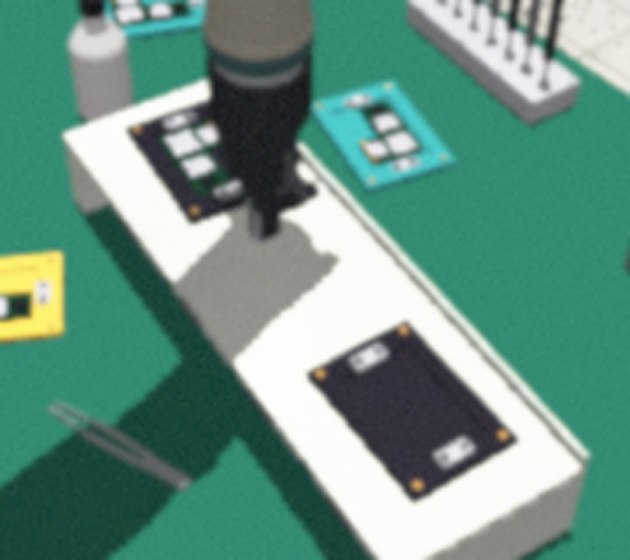

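The side crop shows the shut fingertips at (262,230), resting just above the ledge behind the loaded carrier's trailing end (corner at about (195,212)). The empty carrier is clear. Pushing towards +y.

move_arm(
  targets="-1 0 0.7 0 0 0 0; -1 0 0.6 0 0 0 0; -1 0 0.5 0 0 0 0; -1 0 0.5 0 0 0 0; -1 0 0.5 0 0 0 0",
)

```text
clock: 3.45
eef_pos: [539.7, 81.3, 82.4]
tool_rot: [3.141, 0.0, 3.019]
force: [1.0, 0.0, 0.4]
width: 0.1
gripper_force: 0.0
```

move_arm(
  targets="-1 0 0.5 0 0 0 0; -1 0 0.5 0 0 0 0; -1 0 0.5 0 0 0 0; -1 0 0.5 0 0 0 0; -1 0 0.5 0 0 0 0",
)

```text
clock: 3.87
eef_pos: [542.8, 105.1, 82.3]
tool_rot: [-3.141, 0.0, 3.018]
force: [0.2, -1.7, 2.2]
width: -0.1
gripper_force: 1.2
```

move_arm(
  targets="-1 0 0.5 0 0 0 0; -1 0 0.5 0 0 0 0; -1 0 0.3 0 0 0 0; -1 0 0 0 0 0 0; -1 0 0 0 0 0 0",
)

```text
clock: 4.28
eef_pos: [544.3, 118.9, 82.2]
tool_rot: [3.141, -0.0, 3.019]
force: [0.1, -0.3, 0.7]
width: 0.4
gripper_force: 0.0
```

```bash
python3 -c "
from h import *
tool();d=shot('top','t3.png')
im=d['color'][140:260,180:340,::-1]; cv2.imwrite('pics/t3c.png',cv2.resize(im,None,fx=5,fy=5,interpolation=cv2.INTER_CUBIC))"
```

```text
clock 4.2833 riser-frame TCP [  5.9 121.6] z 82.2 rot [ 3.141 -0.     3.019] F [ 0.1 -0.3  0.7] w 0.4
```

View pics/t3c.png

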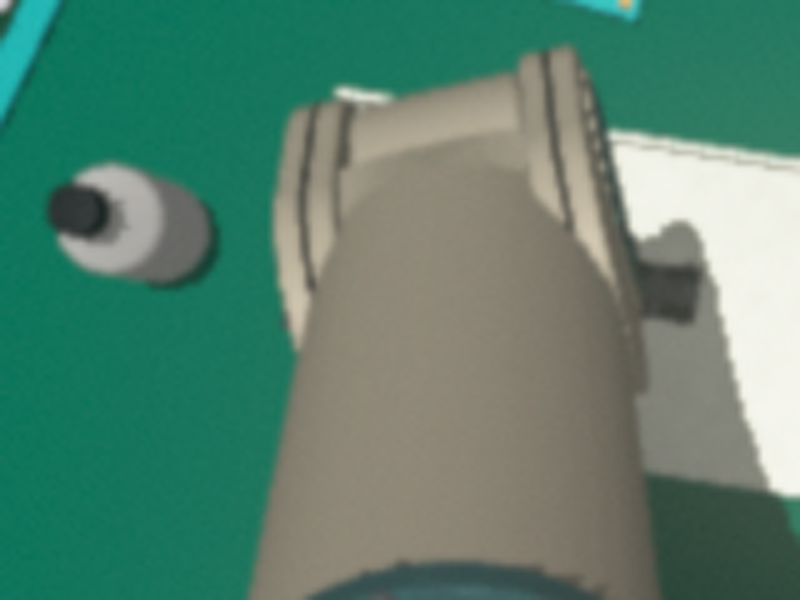

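The arm hides the carrier from above. I'll back off, raise and move aside so I can measure it.

move_arm(
  targets="-1 0 -1 0 0 0 0; -1 0 -1 0 0 0 0; -1 0 0 -3 0 0 0; -1 0 0 -4 0 0 0; -1 0 -4 -4 0 0 0",
)

```text
clock: 4.75
eef_pos: [539.0, 73.7, 183.6]
tool_rot: [3.137, 0.001, 3.025]
force: [1.4, 0.4, -0.2]
width: 0.1
gripper_force: 0.0
```

move_arm(
  targets="-1 0 -4 -1 0 0 0; -1 0 -4 0 0 0 0; -1 0 -4 0 0 0 0; -1 0 -4 0 0 0 0; -1 0 -2 0 0 0 0",
)

```text
clock: 5.17
eef_pos: [513.8, -117.2, 192.0]
tool_rot: [-3.138, -0.0, 3.011]
force: [-1.7, -0.4, 0.9]
width: 0.0
gripper_force: 0.0
```

```bash
python3 -c "
from h import *
tool();d=shot('top','t4.png')
L=carrier(d,R0,TH,(215,325,150,260));print(L.round(1).tolist(),L.mean(0))
im=d['color'][140:260,180:340,::-1]; cv2.imwrite('pics/t4c.png',cv2.resize(im,None,fx=5,fy=5,interpolation=cv2.INTER_CUBIC))"
```

```text
clock 5.1667 riser-frame TCP [   4.6 -116.5] z 192.0 rot [-3.138 -0.     3.011] F [-1.7 -0.4  0.9] w 0.0
[[11.7, 256.3], [51.2, 255.5], [47.5, 128.4], [8.1, 129.4]] [ 29.64031464 192.4087921 ]
```

View pics/t4c.png

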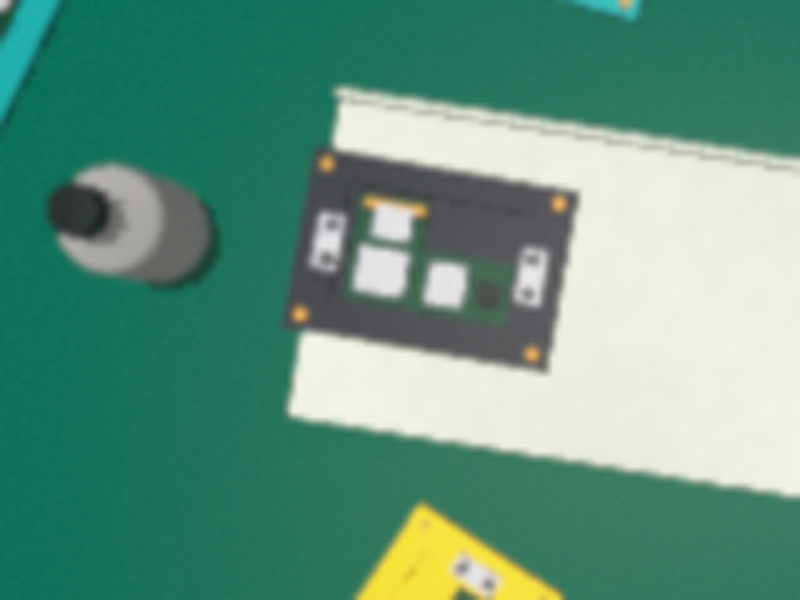

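The crop shows the carrier nearly parallel to the riser, with corners (318,150), (578,193), (548,371), (286,327). It already overhangs by about 7 mm, so y ≈ 192 and it needs about 22 mm more.

move_arm(
  targets="-1 0 4 0 0 0 0; -1 0 4 0 0 0 0; -1 0 4 0 0 0 0; -1 0 4 0 0 0 0; -1 0 4 1 0 0 0",
)

```text
clock: 5.63
eef_pos: [541.6, 89.5, 183.1]
tool_rot: [3.141, 0.003, 3.016]
force: [1.1, 0.3, -0.2]
width: -0.3
gripper_force: 0.0
```

move_arm(
  targets="-1 0 2 2.5 0 0 0; -1 0 0 2.5 0 0 0; -1 0 0 2 0 0 0; -1 0 0 0 0 0 0; -1 0 0 0 0 0 0",
)

```text
clock: 6.05
eef_pos: [542.2, 107.5, 111.1]
tool_rot: [-3.14, -0.002, 3.017]
force: [0.7, -0.4, 0.1]
width: -0.2
gripper_force: 0.0
```

```bash
python3 -c "
from h import *
tool()
import types
K=None
d=cams.get_image('top')
c=np.array([(318,150),(578,193),(548,371),(286,327)])/5-.4+[180,140]
W=px2w(d,c,86)[:,:2]-R0; a,s=np.cos(TH),np.sin(TH); L=W@np.array([[a,-s],[s,a]]);print(L.round(1).tolist(),L.mean(0))"
```

```text
clock 6.05 riser-frame TCP [  5.2 110. ] z 111.1 rot [-3.140e+00 -2.000e-03  3.017e+00] F [ 0.7 -0.4  0.1] w -0.2
[[50.3, 254.8], [48.6, 126.9], [-38.6, 128.0], [-36.8, 256.5]] [  5.86671571 191.54906647]
```

move_arm(
  targets="-1 0 -0.4 1 0 0 0; -1 0 0 1 0 0 0; -1 0 0 0.9 0 0 0; -1 0 0 0 0 0 0; -1 0 0 0 0 0 0",
)

```text
clock: 6.52
eef_pos: [542.1, 104.5, 82.2]
tool_rot: [-3.141, -0.001, 3.018]
force: [-0.4, 0.0, -0.8]
width: -0.0
gripper_force: 0.0
```

move_arm(
  targets="-1 0 0.6 0 0 0 0; -1 0 0.5 0 0 0 0; -1 0 0.5 0 0 0 0; -1 0 0.5 0 0 0 0; -1 0 0.5 0 0 0 0",
)

```text
clock: 6.93
eef_pos: [546.0, 130.4, 83.1]
tool_rot: [-3.141, 0.0, 3.018]
force: [0.4, -1.9, 2.2]
width: 0.3
gripper_force: 1.4
```

```bash
python3 -c "
from h import *
tool()"
```

```text
clock 6.9333 riser-frame TCP [  6.2 133.2] z 83.1 rot [-3.141  0.     3.018] F [ 0.4 -1.9  2.2] w 0.3
```

move_arm(
  targets="-1 0 0.5 0.05 0 0 0; -1 0 0.4 0 0 0 0; -1 0 0.15 0 0 0 0; -1 0 0 0 0 0 0; -1 0 0 0 0 0 0",
)

```text
clock: 7.35
eef_pos: [547.0, 141.6, 82.2]
tool_rot: [3.141, -0.0, 3.019]
force: [0.3, -0.4, 0.3]
width: 0.1
gripper_force: 0.0
```

```bash
python3 -c "
from h import *
tool()"
```

```text
clock 7.35 riser-frame TCP [  5.8 144.4] z 82.2 rot [ 3.141 -0.     3.019] F [ 0.3 -0.4  0.3] w 0.1
```

move_arm(
  targets="-1 0 -1.2 0 0 0 0; -1 0 -0.8 -1 0 0 0; -1 0 0 -4 0 0 0; -1 2 0 0 0 0 0; -1 3 2 0 0 0 0",
)

```text
clock: 7.77
eef_pos: [501.3, 141.1, 134.8]
tool_rot: [-3.141, 0.007, 3.008]
force: [-0.6, 0.1, -0.8]
width: 0.0
gripper_force: 0.0
```

move_arm(
  targets="-1 3 2 0 0 0 0; -1 0 3 0 0 0 0; -1 0 2 0 0 0 0; -1 0 0 0 0 0 0; -1 0 0 0 0 0 0",
)

```text
clock: 8.18
eef_pos: [476.4, 220.3, 132.9]
tool_rot: [3.141, 0.001, 3.02]
force: [-0.1, -0.6, -1.3]
width: -0.2
gripper_force: 0.0
```

```bash
python3 -c "
from h import *
tool()"
```

```text
clock 8.1833 riser-frame TCP [-73.9 213.9] z 132.9 rot [3.141e+00 1.000e-03 3.020e+00] F [-0.1 -0.6 -1.3] w -0.2
```

move_arm(
  targets="-1 0 0 2 0 0 0; -1 0 0 2 0 0 0; -1 0 0 1.05 0 0 0; -1 0 0 0 0 0 0; -1 0 0 0 0 0 0",
)

```text
clock: 8.6
eef_pos: [476.4, 218.2, 81.6]
tool_rot: [-3.14, -0.001, 3.016]
force: [-1.0, -0.9, 0.4]
width: 0.1
gripper_force: 0.0
```

move_arm(
  targets="-1 -0.7 0 0 0 0 0; -1 -0.7 0 0 0 0 0; -1 -0.5 0 0 0 0 0; -1 -0.5 0 0 0 0 0; -1 -0.5 0 0 0 0 0",
)

```text
clock: 9.02
eef_pos: [504.8, 216.4, 81.8]
tool_rot: [-3.141, -0.002, 3.018]
force: [-2.8, 1.2, 3.8]
width: 0.0
gripper_force: 1.7
```

move_arm(
  targets="-1 -0.5 0 0 0 0 0; -1 -0.5 0 0 0 0 0; -1 -0.3 0 0 0 0 0; -1 0 0 0 0 0 0; -1 0 0 0 0 0 0",
)

```text
clock: 9.43
eef_pos: [518.9, 214.9, 81.8]
tool_rot: [3.141, 0.002, 3.018]
force: [1.2, -0.5, -0.7]
width: 0.2
gripper_force: 0.0
```

```bash
python3 -c "
from h import *
tool()"
```

```text
clock 9.4333 riser-frame TCP [-31.1 213.7] z 81.8 rot [3.141e+00 2.000e-03 3.018e+00] F [ 1.2 -0.5 -0.7] w 0.2
```

move_arm(
  targets="-1 -0.2 0 0 0 0 0; -1 -0.2 0 0 0 0 0; -1 -0.2 0 0 0 0 0; -1 0 0 0 0 0 0",
)

```text
clock: 9.77
eef_pos: [524.3, 214.2, 81.7]
tool_rot: [3.141, 0.0, 3.018]
force: [-1.8, 0.6, 0.1]
width: 0.5
gripper_force: 0.6
```

move_arm(
  targets="-1 -0.15 0 0 0 0 0; -1 -0.15 0 0 0 0 0; -1 0 0 0 0 0 0",
)

```text
clock: 10.02
eef_pos: [526.4, 213.9, 81.6]
tool_rot: [-3.141, -0.001, 3.019]
force: [-3.3, -0.0, 1.2]
width: 0.1
gripper_force: 1.5
```

move_arm(
  targets="-1 -0.15 0 0 0 0 0; -1 -0.15 0 0 0 0 0; -1 0 0 0 0 0 0",
)

```text
clock: 10.27
eef_pos: [526.5, 213.8, 81.5]
tool_rot: [-3.14, -0.006, 3.019]
force: [-8.5, 0.7, 5.6]
width: -0.4
gripper_force: 4.3
```

```bash
python3 -c "
from h import *
tool();d=shot('side','s5.png')
im=d['color'][130:250,220:380,::-1]; cv2.imwrite('pics/s5c.png',cv2.resize(im,None,fx=5,fy=5,interpolation=cv2.INTER_CUBIC))"
```

```text
clock 10.2667 riser-frame TCP [-23.3 213.5] z 81.5 rot [-3.14  -0.006  3.019] F [-8.5  0.7  5.6] w -0.4
```

View pics/s5c.png

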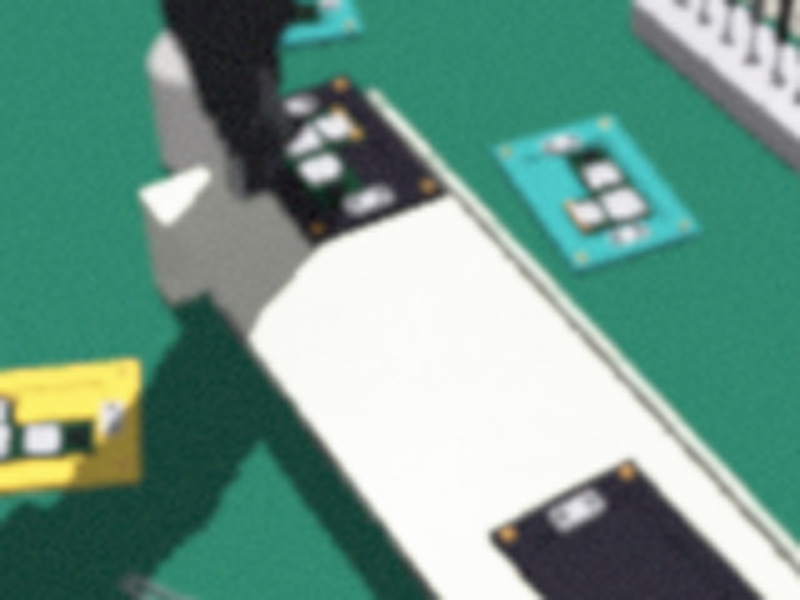

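The side crop shows the carrier's back side against the lip, near (450,190), and its outer end overhanging the riser end. The force rose to 8.5 N, so it is seated. I'll back off in -x, raise, swing clear and check from above.

move_arm(
  targets="-1 0.4 0 0 0 0 0; -1 1.6 0 0 0 0 0; -1 1 0 0 0 0 0; -1 0 0 -3 0 0 0; -1 0 0 -4 0 0 0",
)

```text
clock: 10.73
eef_pos: [497.6, 216.4, 149.8]
tool_rot: [-3.138, -0.005, 3.019]
force: [1.2, 1.2, 0.7]
width: 0.3
gripper_force: 0.0
```

move_arm(
  targets="-1 0 -4 -3 0 0 0; -1 0 -4 0 0 0 0; -1 0 -4 0 0 0 0; -1 0 -4 0 0 0 0; -1 0 -4 0 0 0 0",
)

```text
clock: 11.15
eef_pos: [476.7, 23.6, 177.4]
tool_rot: [3.141, 0.003, 3.019]
force: [0.3, 0.4, 0.2]
width: 0.1
gripper_force: 0.0
```

move_arm(
  targets="-1 0 -4 0 0 0 0; -1 0 -4 0 0 0 0; -1 0 -4 0 0 0 0; -1 0 0 0 0 0 0; -1 0 0 0 0 0 0",
)

```text
clock: 11.57
eef_pos: [461.6, -97.1, 177.0]
tool_rot: [-3.14, 0.002, 3.012]
force: [0.4, 0.5, 0.2]
width: 0.1
gripper_force: 0.0
```

```bash
python3 -c "
from h import *
tool();d=shot('top','t6.png')
im=d['color'][140:260,180:340,::-1]; cv2.imwrite('pics/t6c.png',cv2.resize(im,None,fx=5,fy=5,interpolation=cv2.INTER_CUBIC))"
```

```text
clock 11.5667 riser-frame TCP [ -49.6 -103. ] z 177.0 rot [-3.140e+00  2.000e-03  3.012e+00] F [0.4 0.5 0.2] w 0.1
```

View pics/t6c.png

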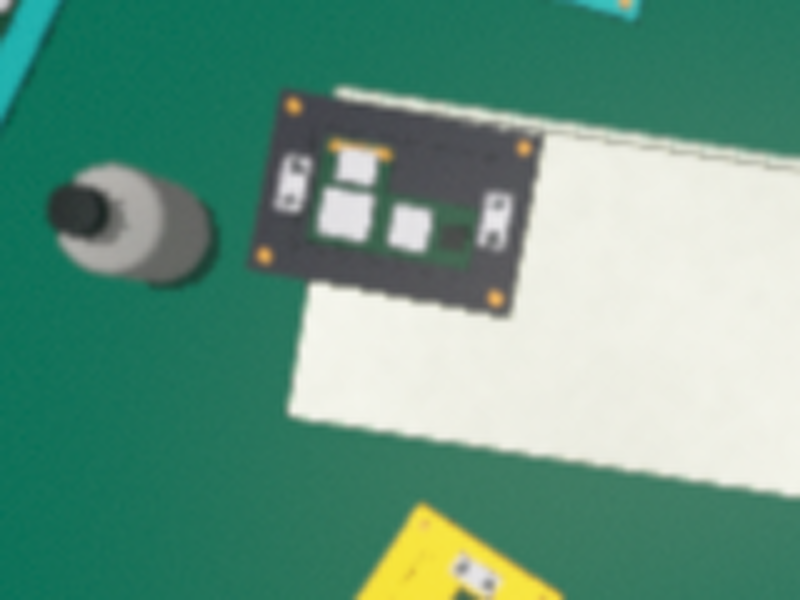

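The crop shows the carrier flush along the lip with its left end overhanging. Its corners are (280,90), (543,133), (511,317), (249,267). Computing the pose from these.

```bash
python3 -c "
from h import *
d=cams.get_image('top')
a,s=np.cos(TH),np.sin(TH)
def f(c,z):
    W=px2w(d,np.array(c)/5-.4+[180,140],z)[:,:2]-R0; return W@np.array([[a,-s],[s,a]])
L=f([(280,90),(543,133),(511,317),(249,267)],86);print(L.round(1).tolist(),L.mean(0))
print('riser front-left',f([(288,416)],80),'yaw back,front',[np.arctan2(*(L[i]-L[j])) for i,j in((0,1),(3,2))])
print('lip top at end/right outer',f([(338,88),(800,160)],92))"
```

```text
[[76.3, 277.7], [74.8, 148.2], [-15.6, 149.7], [-10.8, 278.8]] [ 31.18882091 213.61196668]
riser front-left [[-79.34318294 250.07374317]] yaw back,front [np.float64(0.011735802061876844), np.float64(0.036670896206599246)]
lip top at end/right outer [[ 80.78625196 248.56560613]
 [ 79.80348804  23.34303727]]
```

```bash
python3 -c "
from h import *
print(order.finish_job())"
```

```text
the job is handed in; nothing more can be done
None
```

I pushed the carrier with the board flush to the back lip with about 28 mm overhanging the riser's near end, touched nothing else, and handed the job in at about 12 s; the hand-in call returned no verdict.

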